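# Gauge two casting rings and hold the good one against the clamp stop

### The job

Two steel casting rings stand on the bench: find the one that fits by sliding it fully down the brass gauge post, and put the one that does not fit into the red reject tray. Then stand the fitting ring upright on the clamp's bed and press it, centred, against the white sprung stop so that the needle stays in the green band, never in the red, and finish while still holding it pressed there for the technician to fasten. Leave everything else on the bench where it is.

Things in the scene. Friction and masses are not known exactly. Their poses are not given: they have to be found in the camera images.
- ring_a_mid (a point): Centre (half-way up) of a plain steel casting ring standing upright: a tube 40 mm outside diameter, 50 mm tall, open at both ends; loose, 0.14 to 0.3 kg. Exactly one of the two rings fits the gauge post; from outside they look alike. z is the tube's axis.
- ring_b_mid (a point): Centre (half-way up) of the other steel casting ring, same outside size: 40 mm diameter, 50 mm tall. z is the tube's axis. One ring has a 33 mm bore (it fits), the other a 27 mm bore (it does not).
- gauge: Gauge post, fixed: round blue foot 52 mm across and 8 mm high, carrying an upright brass post 30 mm in diameter up to 44 mm above the table, then tapering to 18 mm at its top, 56 mm above the table. Origin on the axis at table level, z up. The fitting ring slides down until it stands on the foot (its centre then 33 mm above the table, its underside 8 mm); the wrong ring jams on the taper with its underside about 47 mm above the table.
- reject_tray: Red open reject tray, fixed: 120 x 120 mm outside, 30 mm high, walls and floor 4 mm. Origin at the centre of its underside.
- clamp: Ring clamp, fixed on the table: an aluminium bed plate 6 mm thick, from x = -70 to +58 mm and 80 mm wide in its own frame, with a blue housing (60 mm wide, 50 mm high, front at x = +58 mm) at its +x end. Origin at table level in the middle of the bed's width; its own +x runs along the bed towards the stop. In front of the housing is the white sprung stop plate. A thin steel wire (under 12 mm high) round the bed is only looks.
- stop_face (a point): Centre of the front face of the white sprung stop plate (44 mm wide, 36 mm tall, face looking along the clamp's -x). At rest it lies at x = +30, y = 0, z = +29 mm in the clamp's frame; it moves with the plate along the clamp's +x. On top of the plate a black needle moves with it over the coloured scale on top of the blue housing.
- stop (a joint): How far the stop plate is pushed in along the clamp's +x, in m: 0 at rest, at most 0.018. Spring 0.9 N per mm. The needle is in the green band from 0.005 to 0.011 (about 4.5 to 10 N), and in the red from 0.014.
- amber_bottle: Bystander: amber glass bottle with an orange cap, 60 across, 130 tall; origin at the centre of its underside.
- resin_bottle: Bystander: peach plastic bottle with a white cap, 66 across, 150 tall; origin at the centre of its underside.
- wax_pot: Bystander: small peach cup, 50 across, 40 tall; origin at the centre of its underside.
- mixing_bowl: Bystander: blue bowl, 110 across, 60 tall; origin at the centre of its underside.
- stone_cast: Bystander: yellowish stone dental cast with white teeth, 60 x 66, 32 tall; origin at the centre of its underside.
- wax_carver: Bystander: green-handled wax spatula lying down, 160 long (origin where it was laid, under its middle).
Not all that is in view belongs to the job. What is shaped like the part that bears ring_a_mid but purple is not meant.

How it is judged:
By the outcome, as a careful person would: the job done as asked, in the order asked, and still so for the second after the job is handed in, while the arm keeps its last pose, push and grip.
It also fails if it takes over 69 s, if anything falls off the work surface, if the arm or the gripper's body presses on something with over 40 N, if the wrist force passes 120 N, or if a joint passes its speed limit or range.

### The arm

A 6-joint arm with a two-finger parallel gripper is mounted at the origin on the work surface. World frame = base frame: x ahead of the robot, y to its left, z up, the work surface at z = 0. Lengths are in m, angles in rad, forces in N, time in s.
With the tool pointing down it reaches from about 0.35 to 0.975 m from the base axis. Payload 4.9 kg.
Tool frame: the origin (TCP) lies midway between the tips of the shut fingers; the grasp point (between the pads) lies ctrl.grip_depth behind it (ctrl.grip_depth is the distance from the TCP to the grasp point, in m); z points along the fingers, y is the line along which they close (so a half turn about z gives the same grasp; the last joint's range is limited). The gripper opens to 85 mm and grips with 20 to 120 N. Pads are 22 mm wide; open, the fingers measure 114 mm over their backs; the gripper's body (76 mm by 85 mm) begins 54 mm behind the grasp point. The pads swing forward as they close: fully open they stand 13 mm farther back than shut.
Start: joints at [0.983, 0.053, 1.613, -0, 1.476, -0.119], TCP at [0.282, 0.558, 0.231] pointing down, gripper open.
Joint ranges: [-3.01, 3.01], [-1.01, 2.22], [0.06, 2.58], [-1.02, 4.17], [0.09, 2.62], [-3.14, 3.14]. Speed limits (rad/s): [2.57, 2.57, 3.14, 3.14, 3.14, 3.14].

### API

Orientations are given as a rotation vector (axis times angle).
In Python, from station import ctrl, get_image, camera_model gives the robot as it stands. The module is installed in compiled form; this text tells all that it offers.
- The arm moves only by the shell command python3 -m crank 'ROWS' [FORCE]. ROWS is JSON, a list of rows, each a list of 7 numbers: the shift along the tool's x, y, z in mm, then the turn, a rotation vector about the tool's x, y, z in rad, then the opening, from -1 (shut) to 1 (fully open). A call has exactly 10 rows; each row shifts and turns the commanded pose from where the row before left it, along the tool's axes as they then stand; what a row does not reach is not made up. A row lasts 1/12 s, in which the tool goes at most 41.7 mm and 7.16 degrees, less where a joint would pass 70% of its speed; a pose out of reach is approached as far as the arm can. A call with a gripper value outside its range is refused whole. The fingers move at their own pace and stop on an object; FORCE is the grip in N (left out, the last holds). Time passes only in rows, so rows that do not move let the fingers close, or fill a call up. It gives the time, the measured TCP pose, the force, the opening and the grip force at its end, in the units of the state.
- ctrl.get_obs(): the state, without advancing time (a new reading comes with each control period).
- get_image(name): name is "side" or "top"; returns the picture (400x640x3 uint8, red, green, blue); there is no depth.
- camera_model(name): a dict with "vertical_fov" (degrees; the focal length in pixels is half the picture's height over the tangent of half this angle, whatever the lens; pixels are square), "cx", "cy" (the principal point, pixels), "k1" (the pictures are not rectified: a ray, as slopes to the right and down, at radius r is drawn at 1 + k1 r^2 times it, then the intrinsics apply), "R" (3x3) and "t" (3): a world point X has camera coordinates R X + t. Camera axes: x right, y down, z forward; pixel columns grow to the right and rows downward; lengths in m; the calibration is good to about 2 mm. A picture is of the moment at which its call begins. camera_model takes no time and is no camera call.
- ctrl.finish_job(): hands the job in; it is judged then, once.
The state is a dict: "t": time; "q": joint angles; "dq": joint speeds; "effort": joint torques, N m; "tool_pos": TCP position; "tool_rot": TCP orientation; "contact_force": force on the tool from outside, world axes, zero at the start; "wrist_torque": the same for the moment, N m; "opening": finger opening in m; "grip_force": force on a finger pad.
Only numpy, scipy, OpenCV 4.12 (cv2) and the standard library are available. Lean on these libraries where they do the work, as an engineer would, in place of code of your own. Each camera call takes 0.05 s, during which the arm holds its last target. There are 200 camera calls.

## Working session

There is one attempt and no reset: what is moved stays moved. The work goes in short steps, Python scripts to look and compute and a shell command to move; the robot and the scene stay as the last step left them, time stands still between calls to the robot, and variables do not carry over. Pictures are saved under pics/ and viewed, at most 12 in all, crops included, and the job is handed in when it is done.

```bash
mkdir -p pics; cat > h.py <<'E'
import numpy as np, cv2
from station import ctrl, get_image, camera_model
def save(n,f):
    im=get_image(n); cv2.imwrite(f,im[:,:,::-1]); return im
def KD(n):
    m=camera_model(n); f=200/np.tan(np.radians(m["vertical_fov"])/2)
    return np.array([[f,0,m["cx"]],[0,f,m["cy"]],[0,0,1]]),np.array([m["k1"],0,0,0.]),np.array(m["R"]),np.array(m["t"])
def ray(n,uv):
    K,D,R,t=KD(n); p=cv2.undistortPoints(np.array([[uv]],float),K,D)[0,0]
    return -R.T@t, R.T@np.array([p[0],p[1],1])
def onz(n,uv,z):
    c,d=ray(n,uv); return c+d*(z-c[2])/d[2]
def proj(n,X):
    K,D,R,t=KD(n); return cv2.projectPoints(np.array([X],float),cv2.Rodrigues(R)[0],t,K,D)[0][0,0]
E
python3 - <<'E'
from h import *
save("top","pics/top0.png");save("side","pics/side0.png")
for n in("top","side"):
    m=camera_model(n);print(n,m, ray(n,(320,200)))
o=ctrl.get_obs();print(o,ctrl.grip_depth)
E
```

```text
top {'vertical_fov': 48.91823233486439, 'cx': 318.10653970710433, 'cy': 203.71606239692593, 'k1': 0.0012274485703020865, 'R': array([[-0.00501059, -0.99995677, -0.00783332],
       [-0.98247756,  0.00638219, -0.1862716 ],
       [ 0.18631354,  0.00676273, -0.98246706]]), 't': array([0.023332  , 0.60144728, 1.61319799])} (array([0.29046473, 0.00858282, 1.6971292 ]), array([ 0.1945954 ,  0.00240263, -0.98092652]))
side {'vertical_fov': 47.69669258418787, 'cx': 326.227573327855, 'cy': 201.10374200620248, 'k1': -0.10183904133763252, 'R': array([[-0.93395893, -0.35710068,  0.01413583],
       [-0.22035624,  0.54427635, -0.8094482 ],
       [ 0.28136071, -0.75910629, -0.58702112]]), 't': array([0.56252458, 0.16753164, 1.38007634])} (array([0.17399224, 1.15731903, 0.93779039]), array([ 0.29475434, -0.75551861, -0.58524093]))
{'t': 0.1, 'q': array([ 9.82949120e-01,  5.33168173e-02,  1.61419317e+00, -4.23477996e-06,
        1.47598035e+00, -1.19001115e-01]), 'dq': array([-0.00032835,  0.00155139, -0.00385708,  0.0014816 ,  0.00049269,
        0.00042549]), 'effort': array([ 6.44641887e-05, -3.94903708e+01, -3.71362925e+01, -1.29675736e-04,
        3.90005283e-03, -2.22683951e-05]), 'tool_pos': array([0.28209146, 0.55707471, 0.23014805]), 'tool_rot': array([-7.29582401e-01, -3.05502938e+00,  2.79834013e-03]), 'contact_force': array([-0.0354307 , -0.41094803, -0.01228962]), 'wrist_torque': array([-0.05272067,  0.0116747 , -0.02771478]), 'grip_force': 0.0, 'opening': 0.0854472976711827} 0.0187
```

View pics/top0.png

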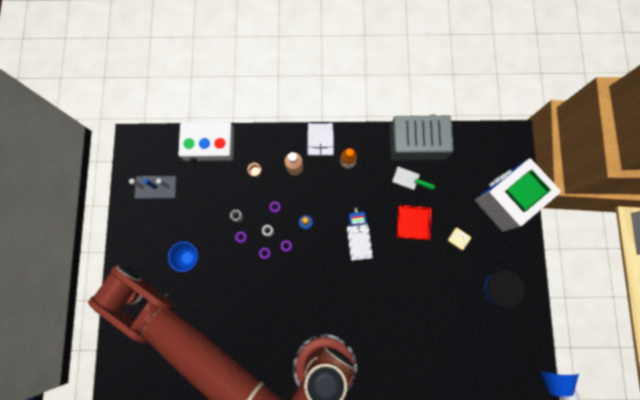

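View pics/side0.png

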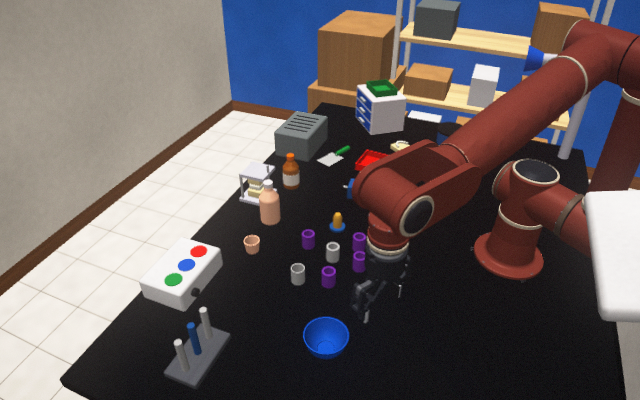

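Top view: two grey rings at (236,215) and (267,230). The four purple look-alikes at (275,206), (240,237), (286,245) and (264,253) are not meant because of their colour. Gauge (306,221), clamp (360,236), tray (414,222). Next: an enlarged crop to confirm, and measurements.

```bash
python3 - <<'E'
from h import *
im=cv2.imread("pics/top0.png"); s=cv2.imread("pics/side0.png")
c=cv2.resize(im[190:275,215:385],None,fx=4.7,fy=4.7,interpolation=cv2.INTER_CUBIC)
cv2.imwrite("pics/crop_top.png",c)
def blobs(im,mask,roi,mn=8):
    x0,y0,x1,y1=roi; m=np.zeros_like(mask); m[y0:y1,x0:x1]=mask[y0:y1,x0:x1]
    n,l,st,ce=cv2.connectedComponentsWithStats(m.astype(np.uint8))
    return [(st[i].tolist(),ce[i].round(2).tolist()) for i in range(1,n) if st[i][4]>=mn]
def masks(im):
    h=cv2.cvtColor(im,cv2.COLOR_BGR2HSV); H,S,V=[h[...,i].astype(int) for i in range(3)]
    return dict(grey=(S<60)&(V>70),purple=(H>130)&(H<160)&(S>100)&(V>50),red=((H<6)|(H>174))&(S>150)&(V>80),blue=(H>95)&(H<125)&(S>100)&(V>50),brass=(H>8)&(H<30)&(S>100)&(V>80),yellow=(H>15)&(H<35)&(S>40)&(V>100))
mt=masks(im)
for k,r in dict(grey=(220,195,385,270),purple=(220,195,300,270),red=(385,195,440,250),blue=(220,195,385,270),brass=(290,205,320,240)).items():print('top',k,blobs(im,mt[k],r))
ms=masks(s)
for k,r in dict(grey=(285,235,345,290),purple=(290,220,370,295),blue=(320,175,360,240),brass=(325,205,350,235)).items():print('side',k,blobs(s,ms[k],r))
for n,uv,z in [('A',(236,215),.05),('B',(267.5,230),.05),('gauge',(306,221.5),.01),('tray',(414,222),.03),('clamp lo',(361,258),.006),('cl hi',(356,224),.006)]:print(n,onz('top',uv,z).round(4))
E
```

```text
top grey [([229, 209, 13, 13, 110], [235.42, 214.7]), ([354, 208, 4, 4, 14], [355.5, 209.71]), ([301, 216, 8, 5, 9], [304.11, 217.44]), ([346, 220, 27, 41, 864], [359.17, 241.41]), ([261, 224, 13, 13, 123], [267.02, 229.95])]
top purple [([268, 200, 14, 14, 140], [274.47, 206.55]), ([234, 230, 14, 14, 141], [240.5, 236.74]), ([280, 239, 13, 14, 134], [285.81, 245.41]), ([258, 247, 14, 13, 137], [264.18, 252.91])]
top red [([397, 205, 35, 35, 1146], [413.91, 222.06])]
top blue [([348, 211, 19, 15, 117], [356.42, 216.01]), ([298, 214, 16, 16, 140], [305.54, 222.16])]
top brass [([302, 217, 7, 7, 36], [305.06, 220.08])]
side grey [([326, 241, 14, 22, 261], [332.17, 251.51]), ([290, 263, 15, 22, 289], [297.39, 273.31])]
side purple [([301, 229, 14, 21, 258], [307.83, 238.72]), ([352, 232, 14, 41, 517], [358.46, 251.62]), ([321, 265, 15, 24, 312], [328.02, 276.46])]
side blue [([347, 178, 8, 21, 93], [349.68, 188.11]), ([329, 222, 17, 11, 99], [336.91, 227.73])]
side brass [([333, 212, 9, 16, 125], [336.96, 219.49])]
A [0.5612 0.3321 0.05  ]
B [0.5031 0.2114 0.05  ]
gauge [0.5405 0.0675 0.01  ]
tray [ 0.5331 -0.3461  0.03  ]
clamp lo [ 0.3989 -0.1427  0.006 ]
cl hi [ 0.5301 -0.1263  0.006 ]
```

View pics/crop_top.png

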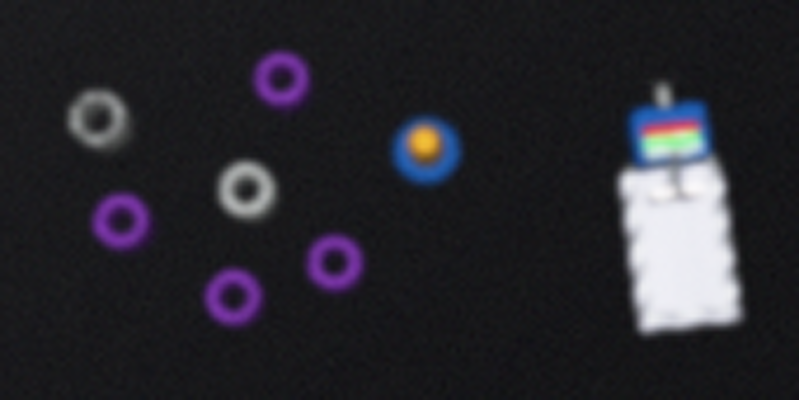

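The crop confirms exactly two grey rings: A at crop (98,119) and B at (247,190). The rest are purple. A's wall looks thinner than B's. Next I'll refine the centres and the clamp axis.

```bash
python3 - <<'E'
from h import *
im=cv2.imread("pics/top0.png"); s=cv2.imread("pics/side0.png")
def tri(uv1,uv2):
    c1,d1=ray('top',uv1);c2,d2=ray('side',uv2)
    A=np.c_[d1,-d2];k=np.linalg.lstsq(A,c2-c1,rcond=None)[0];p,q=c1+k[0]*d1,c2+k[1]*d2
    return ((p+q)/2).round(4),np.linalg.norm(p-q).round(4)
def cen(im,cx,cy,r,th):  # bounding-silhouette centre at 4x
    g=im[cy-r:cy+r,cx-r:cx+r].max(2); g=cv2.resize(g,None,fx=4,fy=4,interpolation=cv2.INTER_CUBIC)
    cs,_=cv2.findContours((g>th).astype(np.uint8),cv2.RETR_EXTERNAL,cv2.CHAIN_APPROX_NONE)
    c=max(cs,key=cv2.contourArea); h=cv2.convexHull(c); M=cv2.moments(h); x,y,w,hh=cv2.boundingRect(h)
    return ((M['m10']/M['m00']+.5)/4-.5+cx-r,(M['m01']/M['m00']+.5)/4-.5+cy-r),w/4,hh/4
for n,t,sd in [('A',(236,215),(297,273)),('B',(267,230),(332,251))]:
    a=cen(im,*t,10,75);b=cen(s,*sd,16,60)
    print(n,a,b,onz('top',a[0],.03).round(4),onz('side',b[0],.025).round(4),tri(a[0],b[0]))
    x,y=t; print(im[y-6:y+7,x-6:x+7].max(2))
a=cen(im,306,222,12,75);b=cen(s,337,228,7,60);
print('gauge foot',a,onz('top',a[0],.008),'side blob',tri((305.06,220.08),(336.96,219.49)), proj('top',(.5405,.0675,.05)))
g=(im.min(2)>90).astype(np.uint8); g[:, :340]=0; g[:, 380:]=0; g[:229]=0; g[262:]=0
rows=np.arange(231,256); L=[];Rr=[]
for v in rows:
    p=im[v,340:380].min(1).astype(float) if 0 else im[v,335:385].min(1).astype(float)
    i=np.where(p>100)[0]; l,r=i[0],i[-1]
    L.append(335+l-(p[l]-100)/(p[l]-p[l-1]));Rr.append(335+r+(p[r]-100)/(p[r]-p[r+1]))
mid=(np.array(L)+np.array(Rr))/2; k=np.polyfit(rows,mid,1); print('wid',np.mean(np.array(Rr)-L))
P=[onz('top',(np.polyval(k,v),v),.006) for v in(231,258)]; d=P[0]-P[1];print('axis',P,np.degrees(np.arctan2(d[1],d[0])))
v=np.arange(255,264);u=int(round(np.polyval(k,259.5)));p=im[v,u].min(1);print(u,v,p)
E
```

```text
A ((235.43082460732984, 214.7689572425829), 12.75, 12.25) ((297.3633879781421, 273.4254063331932), 15.0, 22.75) [0.5654 0.3383 0.03  ] [0.5629 0.3319 0.025 ] (array([0.5629, 0.3375, 0.031 ]), np.float64(0.0048))
[[ 27  39  55  78  88  89  89  85  73  51  35  32  29]
 [ 37  57  88 117 127 120 119 126 117  90  59  36  28]
 [ 54  82 105 121 120 112 113 123 134 126  91  51  32]
 [ 81 104 110 100  91  81  84  94 118 136 123  78  42]
 [112 128 108  84  74  63  59  62  95 137 143 101  54]
 [119 133 105  75  61  50  40  47  81 126 137 104  61]
 [124 136 106  69  52  38  36  41  72 118 130  96  63]
 [126 143 112  72  50  37  33  48  83 119 123  94  60]
 [105 129 114  90  65  51  56  75 109 123 111  83  61]
 [ 71 101 113 113 103 101 104 111 117 115  93  74  56]
 [ 46  67  93 119 132 138 129 119 108  94  78  61  50]
 [ 30  44  62  90 111 121 116  98  83  74  63  51  39]
 [ 29  30  38  51  63  75  73  67  60  57  46  37  35]]
B ((266.99867100450797, 229.9050459300842), 12.5, 12.5) ((332.26387926721316, 251.62435534772737), 14.5, 22.0) [0.5061 0.2158 0.03  ] [0.5031 0.2099 0.025 ] (array([0.5037,
[... 470 characters left out ...]
146  92]
 [ 74 136 169 162 121  86  72  97 132 163 166 127  80]
 [ 58 106 155 173 162 142 137 153 169 168 141 101  63]
 [ 35  69 113 149 167 168 165 168 166 147 109  73  46]
 [ 27  40  68  98 122 135 137 134 124 100  76  51  37]
 [ 28  26  37  48  66  75  81  82  73  63  48  37  29]]
gauge foot ((305.2505212165808, 221.56739023792005), 15.0, 14.75) [0.54059475 0.07046047 0.008     ] side blob (array([0.5408, 0.0699, 0.034 ]), np.float64(0.0034)) [305.62658307 219.96401231]
wid 22.584520306371296
axis [array([ 0.50280052, -0.13262567,  0.006     ]), array([ 0.3989148 , -0.14400117,  0.006     ])] 6.249002303751819
362 [255 256 257 258 259 260 261 262 263] [234 234 227 187 118  54  26  24  18]
```

```bash
python3 -m crank '[[0,0,0,0,0,-0.1156,0.6],[0,0,0,0,0,-0.1156,0.6],[0,0,0,0,0,-0.1156,0.6],[0,0,0,0,0,-0.1156,0.6],[0,0,0,0,0,-0.1156,0.6],[-25.5,-25,0,0,0,0,0.6],[-25.5,-25,0,0,0,0,0.6],[-25.5,-25,0,0,0,0,0.6],[-25.5,-25,0,0,0,0,0.6],[-25.5,-25,0,0,0,0,0.6]]' 40
python3 -m crank '[[-25.5,-25,0,0,0,0,0.6],[-25.5,-25,0,0,0,0,0.6],[-25.5,-25,0,0,0,0,0.6],[-25.5,-25,0,0,0,0,0.6],[-25.5,-25,0,0,0,0,0.6],[0,0,30,0,0,0,0.6],[0,0,30,0,0,0,0.6],[0,0,30,0,0,0,0.6],[0,0,30,0,0,0,0.6],[0,0,0,0,0,0,0.6]]'
python3 - <<'E'
from h import *
s=save("side","pics/s1.png");t=save("top","pics/t1.png")
a=cv2.resize(s[170:330,230:430,::-1],None,fx=3,fy=3,interpolation=2);cv2.imwrite("pics/s1c.png",a)
o=ctrl.get_obs();print(o['tool_pos'],o['tool_rot'],o['opening'])
p=o['tool_pos'];print('tcp px',proj('side',p),proj('top',p))
E
```

```text
t: 0.93
tool_pos: [0.4235, 0.4459, 0.2307]
tool_rot: [0.172, -3.136, 0.001]
contact_force: [0.8, 0.4, -0.3]
opening: 0.0681
grip_force: 0.0
t: 1.77
tool_pos: [0.5583, 0.3344, 0.1025]
tool_rot: [0.17, -3.123, 0.008]
contact_force: [-1.3, -0.4, -1.2]
opening: 0.0684
grip_force: 0.0
[0.56198432 0.33633852 0.10973729] [ 1.71244342e-01 -3.13339835e+00  2.13586164e-03] 0.0684195148723622
tcp px [296.24088681 252.22838221] [231.74733478 212.17449961]
```

View pics/s1c.png

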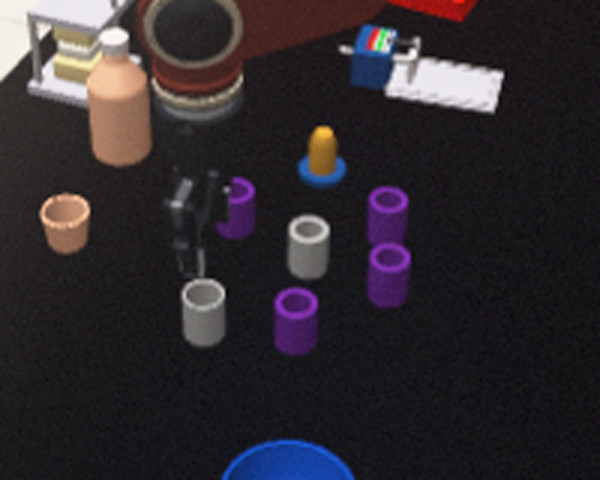

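Side crop: ring A at (203,313) lies under the fingers at about (195,245), where the TCP projects. The clamp is visible at (430,75). Descending to grip.

```bash
python3 -m crank '[[-1,0,16,0,0,0,0.6],[0,0,16,0,0,0,0.6],[0,0,16,0,0,0,0.6],[0,0,16,0,0,0,0.6],[0,0,16,0,0,0,0.6],[0,0,13,0,0,0,0.6],[0,0,0,0,0,0,0.6],[0,0,0,0,0,0,-1],[0,0,0,0,0,0,-1],[0,0,0,0,0,0,-1]]' 40
python3 -m crank '[[0,0,0,0,0,0,-1],[0,0,0,0,0,0,-1],[0,0,0,0,0,0,-1],[0,0,0,0,0,0,-1],[0,0,-15,0,0,0,-1],[0,0,-20,0,0,0,-1],[0,0,-20,0,0,0,-1],[0,0,-20,0,0,0,-1],[0,0,0,0,0,0,-1],[0,0,0,0,0,0,-1]]'
python3 - <<'E'
from h import *
s=save("side","pics/s2.png");t=save("top","pics/t2.png")
a=cv2.resize(s[170:330,230:430,::-1],None,fx=3,fy=3,interpolation=2)
b=cv2.resize(t[185:265,200:300,::-1],None,fx=3,fy=3,interpolation=2);a[480-240:,300:]=b;cv2.imwrite("pics/s2c.png",a)
o=ctrl.get_obs();print(o['tool_pos'],o['opening'],o['grip_force'],o['contact_force'])
E
```

```text
t: 2.7
tool_pos: [0.5657, 0.3375, 0.0209]
tool_rot: [-0.171, 3.133, 0.002]
contact_force: [-0.1, -0.6, -0.2]
opening: 0.039
grip_force: 40.5
t: 3.53
tool_pos: [0.5648, 0.3374, 0.0949]
tool_rot: [-0.171, 3.134, 0.002]
contact_force: [-0.1, -0.3, -2.3]
opening: 0.0391
grip_force: 40.9
[0.5629699  0.3365106  0.09172411] 0.03878869454274471 40.90730147436261 [-0.43971319  0.47468443 -2.68384861]
```

View pics/s2c.png

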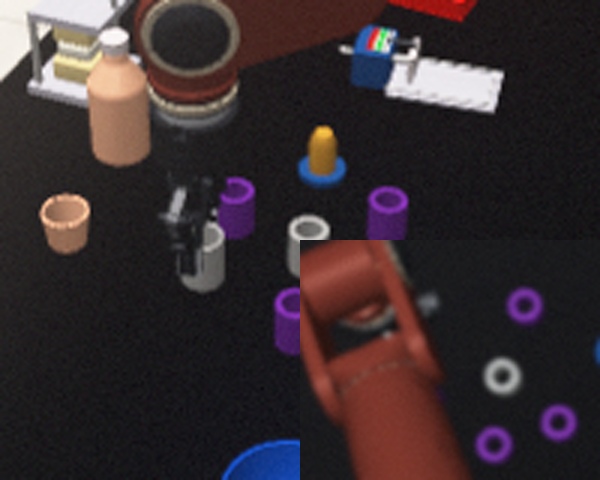

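Ring A is lifted, at (205,258) in the crop. Moving it above the gauge.

```bash
python3 -m crank '[[6.7,-33,-10,0,0,0,-1],[6.7,-33,0,0,0,0,-1],[6.7,-33,0,0,0,0,-1],[6.7,-33,0,0,0,0,-1],[6.8,-33,0,0,0,0,-1],[6.8,-33,0,0,0,0,-1],[6.8,-33,0,0,0,0,-1],[6.8,-33,0,0,0,0,-1],[0,0,0,0,0,0,-1],[0,0,0,0,0,0,-1]]'
python3 - <<'E'
from h import *
P=[]
for i in range(4):
    s=get_image("side");P.append(ctrl.get_obs()['tool_pos'])
cv2.imwrite("pics/s3.png",s[:,:,::-1])
print(np.mean(P,0),np.std(P,0))
a=cv2.resize(s[160:250,280:400,::-1],None,fx=6,fy=6,interpolation=2);cv2.imwrite("pics/s3c.png",a)
E
```

```text
t: 4.47
tool_pos: [0.5378, 0.0672, 0.1013]
tool_rot: [0.166, -3.134, -0.001]
contact_force: [0.4, 0.3, -1.8]
opening: 0.0387
grip_force: 41.4
[0.53841911 0.06909818 0.10206556] [0.00025923 0.00051066 0.00034118]
```

View pics/s3c.png

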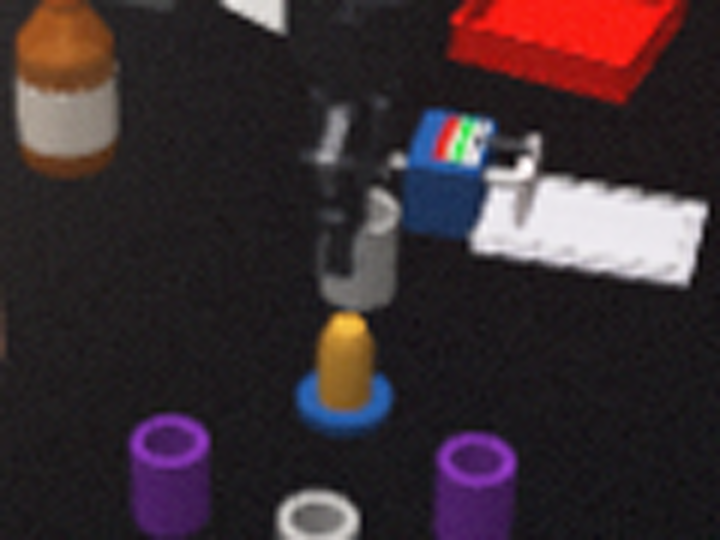

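Side crop: the held ring spans columns 318–398 (axis about 358). The post axis is at column 345. I'll turn that offset into millimetres.

```bash
python3 - <<'E'
from h import *
im=cv2.imread("pics/s3.png")
g=(.5406,.0697)
for z in(0,.008,.03,.055,.085,.11,.135):print(z,(proj('side',(*g,z))-[280,160])*6, (proj('side',(g[0]-.01,g[1],z))-[280,160])*6,(proj('side',(g[0],g[1]+.01,z))-[280,160])*6)
for v in (188,196,200,203,205,208,209,210,211,212,213,214,216,220,224):
    print(v,im[v,328:352].max(1))
E
```

```text
0 [337.41516243 405.00488667] [354.69016876 409.34799659] [331.13857063 415.85054907]
0.008 [337.81738063 393.60004533] [355.14917105 397.93619255] [331.52265153 404.42293411]
0.03 [338.93583795 361.85095257] [356.42539366 366.16677023] [332.59081833 372.60781819]
0.055 [340.22916607 325.07278509] [357.90090406 329.36331726] [333.82625781 335.74835275]
0.085 [341.81325483 279.93071804] [359.70776523 284.18767924] [335.33983088 290.49945858]
0.11 [343.16069204 241.44926066] [361.24437333 245.67540909] [336.62762287 251.92083453]
0.135 [344.53357228 202.16193523] [362.80969037 206.3545522 ] [337.94004963 212.52853902]
188 [ 27  29  27  31  38  56  56  59  42  37  37  37  40  40  47  61  68  46
  58  74  93  92  98 109]
196 [ 32  28  32  28  34  49  62  74  73  49  32  31  45  88 122 132 152 154
  88  78  85  83  87  89]
200 [ 28  28  30  28  41  58  57  35  38  35  51  96 107 108 103  98  95  81
  44  23  27  29  21  22]
203 [ 32  33  28  32  40  61  48  29  35  36  55  96  96 104 100 101  94  82
  37  27  21  29  28  28]
205 [ 29  32  29  28  43  63  65  58  46  35  62 102 105 106 102
[... 368 characters left out ...]
  27  28  32  32  50  78 101  90  86  76  49  44  26  28
  27  30  27  27  30  28]
212 [ 32  30  30  30  30  30  38  98 170 172 177 151  46  29  29  29  27  30
  26  28  29  33  30  28]
213 [ 32  29  28  29  33  30  66 174 241 239 239 230 155  29  31  31  22  28
  26  27  29  20  29  27]
214 [ 29  31  29  27  28  44 122 209 237 239 240 237 210  46  28  28  27  29
  27  29  29  24  29  26]
216 [ 28  30  25  27  39 107 180 188 197 203 196 171 153 117  45  25  28  23
  28  22  28  27  25  29]
220 [ 29  26  31  26  60 124 158 155 152 147 142 136 121 102  52  32  24  31
  26  29  30  32  24  30]
224 [ 29  83 154 172 151 123 146 144 140 136 132 121 112  91 145 168 148  56
  28  32  27  28  29  26]
```

```bash
python3 -m crank '[[-3,0,6,0,0,0,-1],[0,0,8,0,0,0,-1],[0,0,8,0,0,0,-1],[0,0,5,0,0,0,-1],[0,0,4,0,0,0,-1],[0,0,4,0,0,0,-1],[0,0,3,0,0,0,-1],[0,0,3,0,0,0,-1],[0,0,0,0,0,0,-1],[0,0,0,0,0,0,-1]]'
python3 - <<'E'
from h import *
s=get_image("side");o=ctrl.get_obs();print(o['tool_pos'],o['contact_force'],o['wrist_torque'])
cv2.imwrite("pics/s4.png",s[:,:,::-1]);m=s.max(2)
for v in range(196,230,3):print(v,m[v,326:352])
E
```

```text
t: 5.5
tool_pos: [0.5423, 0.069, 0.0623]
tool_rot: [-0.171, 3.137, 0.0]
contact_force: [0.2, -0.1, -2.7]
opening: 0.0387
grip_force: 41.4
[0.54231204 0.06898712 0.06249476] [ 0.10416589  0.72625226 -2.03050843] [ 0.04852512  0.00536671 -0.0354009 ]
196 [ 27  27  34  45  64  98 143 142 119  62  47  36  29  32  39  35  34  39
  29  28  40  76  89  91  89  89]
199 [28 30 27 32 31 45 52 53 45 36 34 35 37 36 39 46 60 27 29 32 26 28 23 30
 33 35]
202 [ 26  27  28  31  30  34  47  54  46  32  30  33  33  76 143 146 123  93
  29  26  26  31  30  29  33  31]
205 [ 30  27  30  25  31  48  66  63  52  46  28  31  28  62 114 118 126 161
 187  30  28  27  29  26  27  28]
208 [ 32  27  26  32  33  37  43  31  30  37  31  43  76 102 147 149 146  93
  77  31  30  24  29  29  32  32]
211 [ 29  26  32  28  29  50  77  26  35  39  31  67 108 101 103  97  97  89
  63  29  30  32  27  28  32  28]
214 [ 30  27  31  30  24  52  76  34  32  42  36  72 110  94 105 106  94  86
  59  30  33  28  24  26  26  31]
217 [ 29  24  27  29  27  49  91 114 118 117 119 114 109 107 102  98  96  84
  52  33  22  26  25  30  29  29]
220 [ 27  28  25  27  27  28  59 118 131 120 119 114 114 111 101  93  61  31
  27  29  24  30  23  28  26  27]
223 [ 29  23  30  45 102 156 149 124 150 143 143 141 133 129 114  96 134 161
 100  29  30  32  31  31  27  31]
226 [ 24  23  27  96 169 169 154 106 143 138 133 130 124 120 108  89 157 172
 152  75  29  30  23  25  21  28]
229 [ 28  24  31  43  80 111 137 160 167 173 173 176 172 175 172 159 144 111
  58  27  24  27  26  29  27  25]
```

```bash
python3 -m crank '[[-1,0,2,0,0,0,-1],[0,0,3,0,0,0,-1],[0,0,3,0,0,0,-1],[0,0,3,0,0,0,-1],[0,0,4,0,0,0,-1],[0,0,4,0,0,0,-1],[0,0,4,0,0,0,-1],[0,0,4,0,0,0,-1],[0,0,4,0,0,0,-1],[0,0,0,0,0,0,-1]]'
```

```text
t: 6.38
tool_pos: [0.5424, 0.0691, 0.0301]
tool_rot: [0.171, -3.135, -0.0]
contact_force: [-0.1, -0.1, -2.3]
opening: 0.0383
grip_force: 41.4
```

```bash
python3 -m crank '[[0,0,2,0,0,0,-1],[0,0,2,0,0,0,-1],[0,0,1,0,0,0,-1],[0,0,0,0,0,0,-1],[0,0,0,0,0,0,-1],[0,0,0,0,0,0,-1],[0,0,0,0,0,0,-1],[0,0,0,0,0,0,-1],[0,0,0,0,0,0,-1],[0,0,0,0,0,0,-1]]'
```

```text
t: 7.22
tool_pos: [0.5436, 0.0691, 0.0288]
tool_rot: [0.172, -3.136, 0.0]
contact_force: [-7.5, -0.2, 11.3]
opening: 0.0388
grip_force: 42.7
```

The ring slid down to the foot (TCP 8 mm above its table grasp height) and rests there with about 11 N. Ring A fits. Releasing it and moving over to B.

```bash
python3 -m crank '[[1.5,0,-1,0,0,0,-1],[0,0,0,0,0,0,-1],[0,0,0,0,0,0,0.6],[0,0,0,0,0,0,0.6],[0,0,0,0,0,0,0.6],[0,0,0,0,0,0,0.6],[0,0,-20,0,0,0,0.6],[0,0,-35,0,0,0,0.6],[0,0,-35,0,0,0,0.6],[0,0,-10,0,0,0,0.6]]'
python3 -m crank '[[4.4,29.8,0,0,0,0,0.6],[4.4,29.8,0,0,0,0,0.6],[4.4,29.8,0,0,0,0,0.6],[4.4,29.8,0,0,0,0,0.6],[4.4,29.8,0,0,0,0,0.6],[0,0,10,0,0,0,0.6],[0,0,10,0,0,0,0.6],[0,0,0,0,0,0,0.6],[0,0,0,0,0,0,0.6],[0,0,0,0,0,0,0.6]]'
python3 - <<'E'
from h import *
s=get_image("side");o=ctrl.get_obs();print(o['tool_pos'],o['contact_force'])
cv2.imwrite("pics/s5.png",s[:,:,::-1])
a=cv2.resize(s[170:280,270:410,::-1],None,fx=5,fy=5,interpolation=2);cv2.imwrite("pics/s5c.png",a)
E
```

```text
t: 8.05
tool_pos: [0.5449, 0.0689, 0.1332]
tool_rot: [-0.171, 3.128, -0.001]
contact_force: [1.1, 0.9, 1.3]
opening: 0.0685
grip_force: 0.0
t: 8.88
tool_pos: [0.5038, 0.2136, 0.1069]
tool_rot: [0.169, -3.136, 0.0]
contact_force: [-0.3, 0.3, 0.6]
opening: 0.0679
grip_force: 0.0
[0.50405081 0.21372886 0.10739314] [0.8874135  0.73286189 0.40340741]
```

View pics/s5c.png

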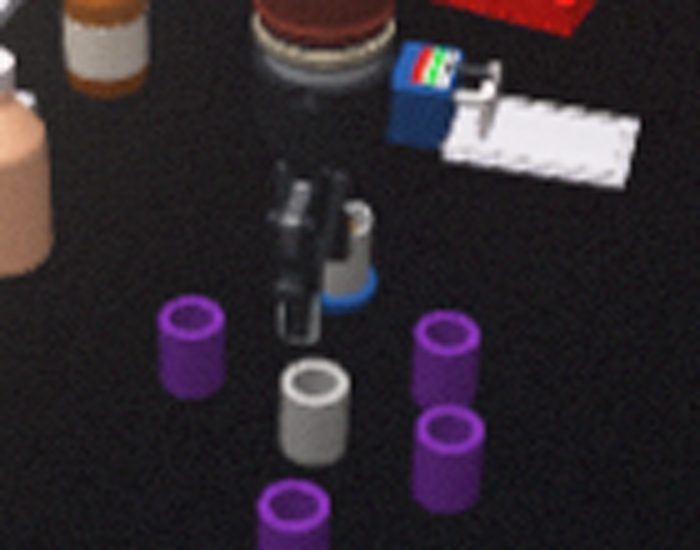

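Side crop: ring A sits right down on the blue foot (348,250), so the fit is confirmed. B at (314,410) is under the fingers.

```bash
python3 -m crank '[[0,0,16,0,0,0,0.6],[0,0,16,0,0,0,0.6],[0,0,16,0,0,0,0.6],[0,0,16,0,0,0,0.6],[0,0,16,0,0,0,0.6],[0,0,8,0,0,0,0.6],[0,0,0,0,0,0,0.6],[0,0,0,0,0,0,-1],[0,0,0,0,0,0,-1],[0,0,0,0,0,0,-1]]'
python3 -m crank '[[0,0,0,0,0,0,-1],[0,0,0,0,0,0,-1],[0,0,0,0,0,0,-1],[0,0,-15,0,0,0,-1],[0,0,-30,0,0,0,-1],[0,0,-35,0,0,0,-1],[0,0,-35,0,0,0,-1],[0,0,-25,0,0,0,-1],[0,0,0,0,0,0,-1],[0,0,0,0,0,0,-1]]'
python3 - <<'E'
from h import *
t=save("top","pics/t6.png");P=[]
for i in range(3):get_image("side");P.append(ctrl.get_obs()['tool_pos'])
p=np.mean(P,0);print(p)
im=cv2.imread("pics/t6.png")
T=onz('top',(413.9,222.06),.03);print('tray',T)
d=T-p;c,s=np.cos(np.radians(96.25)),np.sin(np.radians(96.25))
print('tool',d[0]*-s+d[1]*c,d[0]*c+d[1]*s)
E
```

```text
t: 9.77
tool_pos: [0.505, 0.2148, 0.0211]
tool_rot: [-0.171, 3.134, 0.001]
contact_force: [-0.6, 0.8, 0.3]
opening: 0.0391
grip_force: 40.6
t: 10.6
tool_pos: [0.5042, 0.215, 0.1605]
tool_rot: [-0.172, 3.134, 0.001]
contact_force: [-0.7, 1.7, -2.9]
opening: 0.0395
grip_force: 41.0
[0.50184086 0.2142199  0.15636184]
tray [ 0.53287662 -0.34572521  0.03      ]
tool 0.030108179212296075 -0.5599957524198014
```

```bash
python3 -m crank '[[2,-30,0,0,0,0,-1],[2,-40,0,0,0,0,-1],[2,-40,0,0,0,0,-1],[2,-40,0,0,0,0,-1],[2,-40,0,0,0,0,-1],[2,-40,0,0,0,0,-1],[2,-40,0,0,0,0,-1],[2,-40,0,0,0,0,-1],[2,-40,0,0,0,0,-1],[2,-40,0,0,0,0,-1]]'
python3 -m crank '[[2,-40,0,0,0,0,-1],[2,-40,0,0,0,0,-1],[2,-40,0,0,0,0,-1],[2,-30,0,0,0,0,-1],[2,-20,0,0,0,0,-1],[0,0,20,0,0,0,-1],[0,0,25,0,0,0,-1],[0,0,20,0,0,0,-1],[0,0,0,0,0,0,-1],[0,0,0,0,0,0,-1]]'
python3 - <<'E'
from h import *
P=[]
for i in range(3):s=get_image("side");P.append(ctrl.get_obs()['tool_pos'])
print(np.mean(P,0),ctrl.get_obs()['contact_force'])
a=cv2.resize(s[100:220,300:460,::-1],None,fx=5,fy=5,interpolation=2);cv2.imwrite("pics/s7c.png",a)
E
```

```text
t: 11.63
tool_pos: [0.5249, -0.1767, 0.157]
tool_rot: [0.171, -3.134, -0.003]
contact_force: [1.2, -0.4, -2.2]
opening: 0.039
grip_force: 41.3
t: 12.47
tool_pos: [0.5329, -0.3438, 0.0907]
tool_rot: [0.171, -3.132, -0.007]
contact_force: [0.3, 0.2, -1.9]
opening: 0.0391
grip_force: 41.3
[ 0.53502958 -0.34535817  0.0946143 ] [ 0.08551741 -0.35098658 -2.37588272]
```

View pics/s7c.png

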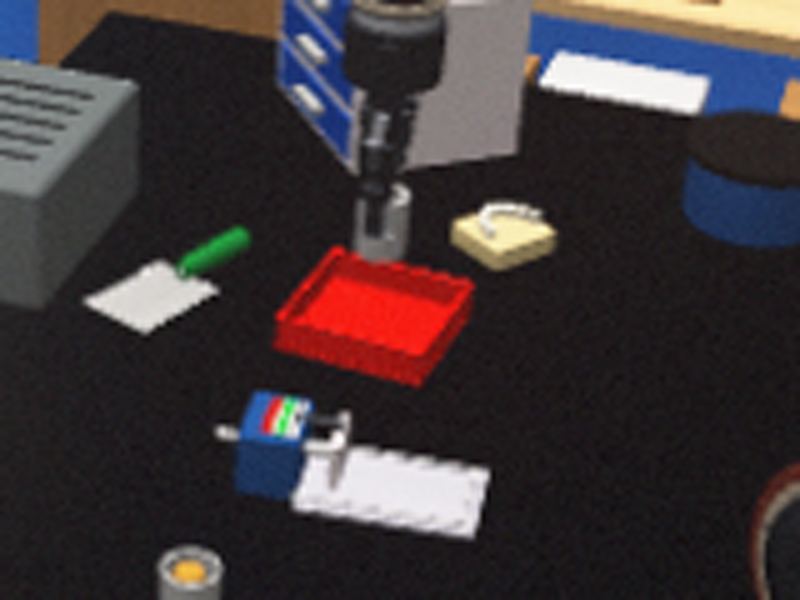

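Ring B hangs above the tray: ring at (380,235), tray centre at (375,315). Ring A is on the post at (190,575), and the clamp and stop are at (340,450). Lowering and releasing.

```bash
python3 -m crank '[[0,0,16,0,0,0,-1],[0,0,16,0,0,0,-1],[0,0,16,0,0,0,-1],[0,0,12,0,0,0,-1],[0,0,8,0,0,0,-1],[0,0,2,0,0,0,-1],[0,0,1,0,0,0,-1],[0,0,0,0,0,0,-1],[0,0,0,0,0,0,-1],[0,0,0,0,0,0,-1]]'
python3 -m crank '[[0,0,0,0,0,0,0.3],[0,0,0,0,0,0,0.3],[0,0,0,0,0,0,0.3],[0,0,0,0,0,0,0.3],[0,0,-20,0,0,0,0.3],[0,0,-35,0,0,0,0.3],[0,0,-35,0,0,0,0.6],[0,0,-30,0,0,0,0.6],[0,0,0,0,0,0,0.6],[0,0,0,0,0,0,0.6]]'
python3 - <<'E'
from h import *
s=save("side","pics/s8.png");get_image("side");o=ctrl.get_obs();print(o['tool_pos'],o['contact_force'])
a=cv2.resize(s[130:220,330:410,::-1],None,fx=6,fy=6,interpolation=2);cv2.imwrite("pics/s8c.png",a)
E
```

```text
t: 13.45
tool_pos: [0.5354, -0.3458, 0.0251]
tool_rot: [-0.172, 3.136, -0.001]
contact_force: [-4.0, 2.1, 6.4]
opening: 0.0387
grip_force: 42.0
t: 14.28
tool_pos: [0.5363, -0.3466, 0.1467]
tool_rot: [-0.171, 3.132, -0.007]
contact_force: [0.5, -0.5, -0.7]
opening: 0.0682
grip_force: 0.0
[ 0.53433139 -0.34499184  0.14230534] [ 0.34130028 -0.0462184  -0.76206027]
```

View pics/s8c.png

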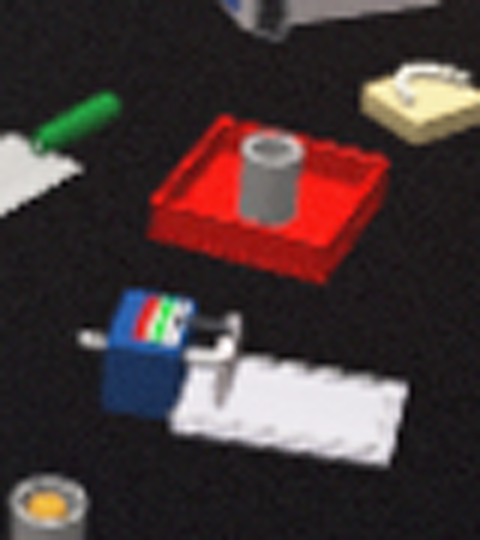

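Ring B stands inside the tray at (270,180). Going back for ring A, and computing the clamp frame from both views.

```bash
python3 -m crank '[[-4.6,25,0,0,0,0,0.6],[-4.6,37,0,0,0,0,0.6],[-4.6,37,0,0,0,0,0.6],[-4.6,37,0,0,0,0,0.6],[-4.6,37,0,0,0,0,0.6],[-4.6,37,0,0,0,0,0.6],[-4.6,37,0,0,0,0,0.6],[-4.6,37,0,0,0,0,0.6],[-4.6,37,0,0,0,0,0.6],[-4.6,37,0,0,0,0,0.6]]'
python3 -m crank '[[-2.5,25,0,0,0,0,0.6],[-2.5,28,0,0,0,0,0.6],[0,0,15,0,0,0,0.6],[0,0,10,0,0,0,0.6],[0,0,0,0,0,0,0.6],[0,0,0,0,0,0,0.6],[0,0,0,0,0,0,0.6],[0,0,0,0,0,0,0.6],[0,0,0,0,0,0,0.6],[0,0,0,0,0,0,0.6]]'
python3 - <<'E'
from h import *
P=[]
for i in range(3):s=get_image("side");P.append(ctrl.get_obs()['tool_pos'])
print(np.mean(P,0))
f=lambda c:((c[0]+.5)/6-.5+330,(c[1]+.5)/6-.5+130)
fr=onz('side',f((408,385)),.006);nr=onz('side',f((388,465)),.006);print('side far',fr,'near',nr,'mid',(fr+nr)/2,np.linalg.norm(fr-nr), np.degrees(np.arctan2(*(nr-fr)[[1,0]]))-90)
e=onz('top',(361.9,258.85),.006);a=np.radians(6.25);u=np.array([np.cos(a),np.sin(a),0])
print('top end mid',e,'origin',e+.07*u)
for n,c in(('LL',(351.2,260.9)),('LR',(372.9,258.1))):print(n,onz('top',c,.006))
# housing blue centroid (top) & width
im=cv2.imread('pics/top0.png');h=cv2.cvtColor(im,cv2.COLOR_BGR2HSV)
m=((h[...,0]>95)&(h[...,0]<125)&(h[...,1]>100)&(h[...,2]>60)).astype(np.uint8);m[:,:340]=0;m[:,380:]=0;m[:195]=0;m[240:]=0
r=cv2.minAreaRect(cv2.convexHull(cv2.findNonZero(m)));print('housing',r,onz('top',r[0],.05))
E
```

```text
t: 15.22
tool_pos: [0.5398, 0.0175, 0.1408]
tool_rot: [0.171, -3.133, -0.001]
contact_force: [0.7, -0.1, 0.2]
opening: 0.0683
grip_force: 0.0
t: 16.05
tool_pos: [0.5412, 0.0683, 0.119]
tool_rot: [-0.17, 3.136, -0.0]
contact_force: [0.1, 0.7, -0.6]
opening: 0.0684
grip_force: 0.0
[0.54097182 0.06853004 0.11878338]
side far [ 0.39776319 -0.18665208  0.006     ] near [ 0.38940109 -0.103152    0.006     ] mid [ 0.39358214 -0.14490204  0.006     ] 0.08391774317965783 5.718806148690078
top end mid [ 0.39567378 -0.14603095  0.006     ] origin [ 0.46525773 -0.13841027  0.006     ]
LL [ 0.38811661 -0.10502388  0.006     ]
LR [ 0.39829296 -0.18809898  0.006     ]
housing ((357.0, 217.5), (12.823122024536133, 17.91948890686035), 80.53767395019531) [ 0.5487275  -0.12713263  0.05      ]
```

```bash
python3 -m crank '[[0,0,16,0,0,0,0.6],[0,0,16,0,0,0,0.6],[0,0,16,0,0,0,0.6],[0,0,16,0,0,0,0.6],[0,0,16,0,0,0,0.6],[0,0,9,0,0,0,0.6],[0,0,0,0,0,0,0.6],[0,0,0,0,0,0,-1],[0,0,0,0,0,0,-1],[0,0,0,0,0,0,-1]]'
python3 -m crank '[[0,0,0,0,0,0,-1],[0,0,0,0,0,0,-1],[0,0,0,0,0,0,-1],[0,0,-10,0,0,0,-1],[0,0,-15,0,0,0,-1],[0,0,-20,0,0,0,-1],[0,0,-20,0,0,0,-1],[0,0,-15,0,0,0,-1],[0,0,0,0,0,0,-1],[0,0,0,0,0,0,-1]]' 50
python3 - <<'E'
from h import *
P=[]
for i in range(3):s=get_image("side");P.append(ctrl.get_obs()['tool_pos'])
p=np.mean(P,0);print(p,ctrl.get_obs()['contact_force'])
cv2.imwrite("pics/s9.png",s[:,:,::-1]);m=s.max(2)
for v in range(198,216,2):print(v,m[v,326:352])
a=np.radians(6.4);T=np.array([.465,-.1378,0])-.022*np.array([np.cos(a),np.sin(a),0]);d=T-p
y=np.radians(96.25);print(T,d@[-np.sin(y),np.cos(y),0],d@[np.cos(y),np.sin(y),0])
E
```

```text
t: 17.03
tool_pos: [0.5419, 0.0688, 0.031]
tool_rot: [-0.171, 3.134, -0.0]
contact_force: [0.3, 0.3, -1.4]
opening: 0.0389
grip_force: 40.3
t: 17.87
tool_pos: [0.5407, 0.0688, 0.1095]
tool_rot: [-0.171, 3.136, -0.0]
contact_force: [-0.2, 0.3, -3.4]
opening: 0.0383
grip_force: 52.2
[0.53945947 0.06878251 0.10763531] [ 0.38067323  0.34822068 -2.26817156]
198 [ 27  30  30  26  29  25  43  61  44  34  37  35  56  91  95 100  97  99
  92  79  35  51  62  71  72  69]
200 [ 27  31  30  31  30  31  42  62  45  33  40  29  54  86  87 104 100 100
  95  76  30  30  28  22  32  34]
202 [ 27  23  25  30  28  29  52  77  45  38  42  29  52 102 102 104 100  97
  93  76  31  27  27  26  26  29]
204 [ 25  28  29  29  29  31  50  92  93  82  73  69  79 113 102 104 103  98
  87  60  30  26  27  29  31  27]
206 [ 30  32  29  31  25  28  50  96 113 115 116 115 110 110 105 105 100  95
  85  58  24  29  29  22  29  25]
208 [ 29  26  26  30  28  28  38  68 107 130 117 118 112 110 107 102  97  90
  71  38  28  28  26  27  26  26]
210 [29 30 30 31 30 31 29 25 27 37 59 77 97 88 80 63 46 41 30 31 30 27 29 34
 30 28]
212 [ 26  31  27  25  31  26  25  27  37  96 169 170 175 146  45  27  28  27
  26  29  28  28  32  27  29  30]
214 [ 28  27  29  30  29  28  33  46 127 209 236 240 239 238 210  42  27  34
  26  31  28  32  25  29  26  22]
[ 0.44313711 -0.14025232  0.        ] 0.11850682512661814 -0.19730608074268483
```

```bash
python3 -m crank '[[17,-20,0,0,0,0,-1],[17,-30,0,0,0,0,-1],[17,-30,0,0,0,0,-1],[17,-30,0,0,0,0,-1],[17,-30,0,0,0,0,-1],[17,-29,0,0,0,0,-1],[16.5,-28,0,0,0,0,-1],[0,0,15,0,0,0,-1],[0,0,15,0,0,0,-1],[0,0,0,0,0,0,-1]]'
python3 -m crank '[[0,0,10,0,0,0,-1],[0,0,10,0,0,0,-1],[0,0,10,0,0,0,-1],[0,0,8,0,0,0,-1],[0,0,5,0,0,0,-1],[0,0,3,0,0,0,-1],[0,0,0,0,0,0,-1],[0,0,0,0,0,0,-1],[0,0,0,0,0,0,-1],[0,0,0,0,0,0,-1]]'
python3 - <<'E'
from h import *
P=[]
for i in range(3):s=get_image("side");P.append(ctrl.get_obs()['tool_pos'])
p=np.mean(P,0);print(p,ctrl.get_obs()['contact_force'])
cv2.imwrite("pics/s10.png",s[:,:,::-1]);t=save("top","pics/t10.png")
a=cv2.resize(s[150:220,335:415,::-1],None,fx=7,fy=7,interpolation=2);cv2.imwrite("pics/s10c.png",a)
E
```

```text
t: 18.85
tool_pos: [0.4409, -0.1391, 0.0749]
tool_rot: [0.168, -3.13, -0.007]
contact_force: [0.3, 0.2, -3.1]
opening: 0.0388
grip_force: 52.2
t: 19.68
tool_pos: [0.4449, -0.1402, 0.034]
tool_rot: [-0.171, 3.136, -0.001]
contact_force: [0.3, 0.3, -2.1]
opening: 0.0381
grip_force: 52.2
[ 0.44472436 -0.14014143  0.03381431] [-0.06519163 -0.106535   -3.74422028]
```

View pics/s10c.png

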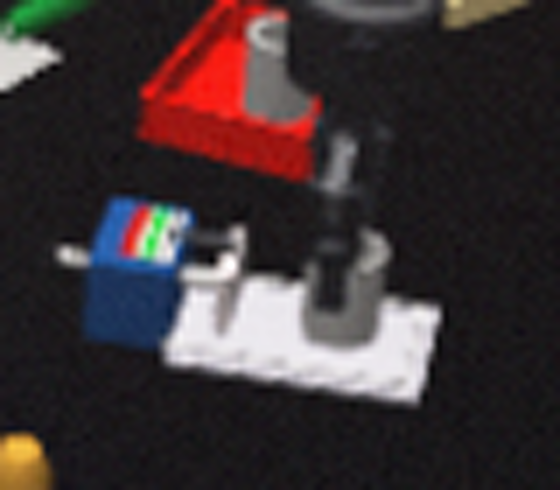

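```bash
python3 - <<'E'
from h import *
f=lambda x:(x[0]-335+.5)*7-.5, 
c=lambda X:((proj('side',X)-[335,150]+.5)*7-.5).round(0)
C=np.array([.4447,-.1401])
for z in(.008,.012):
    th=np.radians(np.arange(0,360,10));R=np.array([c((C[0]+.02*np.cos(a),C[1]+.02*np.sin(a),z)) for a in th]);print(z,'min',R.min(0),'max',R.max(0))
o=np.array([.465,-.1378]);a=np.radians(6.4);u=np.array([np.cos(a),np.sin(a)]);w=np.array([-u[1],u[0]])
for x,y in((-70,40),(-70,-40),(40,40),(-22,40),(30,-22),(30,22)):
    p=o+u*x/1e3+w*y/1e3;print(x,y,c((*p,.006)),c((*p,.047)))
s=cv2.imread("pics/s10.png")
for v in range(192,208):print(v,s[v,374:394].min(1))
E
```

```text
0.008 min [291. 312.] max [369. 358.]
0.012 min [291. 306.] max [370. 351.]
-70 40 [416. 399.] [425. 331.]
-70 -40 [436. 310.] [445. 244.]
40 40 [198. 364.] [203. 297.]
-22 40 [320. 383.] [327. 316.]
30 -22 [240. 299.] [245. 233.]
30 22 [224. 347.] [230. 280.]
192 [232 232 231 219 158  96  52  31  28  33  71 106  98  92  91  95 111 101
  64  43]
193 [231 231 232 218 149  95  47  36  34  39  78 104 101  93  93 141 187 171
 123 113]
194 [230 229 231 210 129 105  83  75  63  69  97 106  98  93 106 164 207 200
 189 198]
195 [230 232 231 210 133 113 113 114 109 103 110 102  96  93 102 180 231 231
 229 228]
196 [233 231 231 215 144 112 114 110 110 108 101 101  97  94 111 184 229 230
 230 221]
197 [231 231 231 222 163 115 111 112 110 110 104 102  96  93 130 202 229 229
 230 227]
198 [231 232 233 226 188 139 124 113 111 107 103  96  95 103 167 221 230 229
 230 230]
199 [232 233 233 233 227 201 191 173 155 143 140 141 159 181 214 231 229 231
 227 228]
200 [230 229 232 233 232 234 234 228 216 206 204 211 226 233 232 232 230 230
 224 207]
201 [199 204 230 234 233 233 232 231 234 233 232 233 233 232 232 231 232 233
 228 214]
202 [197 201 220 226 219 212 211 218 227 232 234 234 229 230 232 231 232 232
 232 221]
203 [218 206 202 185 198 193 206 212 213 224 221 212 199 217 230 233 230 227
 224 227]
204 [ 91  97 137 157 185 202 213 204 203 188 191 194 209 218 224 220 208 187
 186 224]
205 [ 27  33  47  71  87 104  91 103 137 155 185 204 214 200 201 183 188 188
 211 224]
206 [ 25  22  26  25  27  22  24  39  46  67  84  98  90  98 129 151 173 196
 209 200]
207 [ 29  24  23  29  22  20  23  25  24  22  27  22  32  34  42  55  72  85
  86 103]
```

```bash
python3 -m crank '[[0,0,2,0,0,0,-1],[0,0,1,0,0,0,-1],[0,0,1,0,0,0,-1],[0,0,1,0,0,0,-1],[0,0,0,0,0,0,-1],[0,0,0,0,0,0,-1],[0,0,0,0,0,0,-1],[0,0,0,0,0,0,-1],[0,0,0,0,0,0,-1],[0,0,0,0,0,0,-1]]'
python3 - <<'E'
from h import *
P=[]
for i in range(3):s=get_image("side");P.append(ctrl.get_obs()['tool_pos'])
print(np.mean(P,0),ctrl.get_obs()['contact_force']);cv2.imwrite("pics/s11.png",s[:,:,::-1])
E
```

```text
t: 20.72
tool_pos: [0.4443, -0.1399, 0.0289]
tool_rot: [0.172, -3.136, -0.001]
contact_force: [-3.9, 2.2, 5.6]
opening: 0.0381
grip_force: 52.9
[ 0.44432327 -0.13993631  0.02897564] [-4.04939568  1.48544438  5.20284425]
```

```bash
python3 - <<'E'
from h import *
s=cv2.imread("pics/s11.png")
c=lambda X:proj('side',X).round(2)
C=np.array([.4443,-.1399])
th=np.radians(np.arange(0,360,10));R=np.array([c((C[0]+.02*np.cos(a),C[1]+.02*np.sin(a),.006)) for a in th]);print('pred ring min',R.min(0),'max',R.max(0))
for v in (194,196,198,199,200,201,202,203):print(v,s[v,374:394].min(1))
for u in (381,383,385):print(u,s[196:210,u].tolist())
# stop plate white region & far edge
for u in (366,368,370,372,374,392,394):print(u,[int(x) for x in s[180:212,u].min(1)])
o=np.array([.465,-.1378]);a=np.radians(6.4);u=np.array([np.cos(a),np.sin(a)]);w=np.array([-u[1],u[0]])
for x,y in((-70,40),(-70,-40),(10,40),(-22,40),(10,-40),(-22,-40)):
    p=o+u*x/1e3+w*y/1e3;print(x,y,c((*p,.006)),c((*p,0)))
E
```

```text
pred ring min [376.14 194.68] max [387.36 201.21]
194 [232 230 230 214 148  97  48  28  29  39  76 106  97  95  97 155 206 199
 187 200]
196 [230 232 232 210 131 114 115 110  95  97  98 106  98  93 112 188 230 231
 231 223]
198 [233 233 232 218 157 113 114 114 109 110 105  95  95  92 130 202 229 231
 230 231]
199 [233 233 233 229 206 153 124 111 109 107 106  96  93 107 166 222 231 231
 227 228]
200 [230 228 232 233 230 211 182 151 132 128 127 136 152 183 216 232 232 231
 224 208]
201 [201 204 229 234 233 233 228 211 202 193 198 202 219 232 234 233 231 232
 228 208]
202 [196 204 222 224 222 212 211 219 227 233 234 233 228 230 233 232 233 233
 232 218]
203 [217 203 205 187 195 193 207 211 214 223 221 212 197 220 232 233 231 227
 228 228]
381 [[110, 112, 112], [114, 116, 118], [114, 115, 118], [111, 111, 115], [156, 151, 156], [220, 211, 217], [225, 219, 223], [215, 211, 215], [212, 203, 209], [105, 97, 102], [40, 36, 38], [29, 25, 27], [31, 26, 29], [22, 22, 22]]
383 [[99, 97, 100], [110, 110, 114], [110, 111, 115], [107, 108, 113], [128, 129, 132], [200, 193, 195], [236, 233, 235], [2
[... 910 characters left out ...]
24, 24, 26, 22, 24, 26]
374 [21, 27, 26, 24, 25, 17, 25, 29, 23, 110, 178, 202, 232, 233, 232, 230, 230, 232, 233, 233, 230, 201, 196, 217, 93, 27, 25, 27, 20, 24, 21, 27]
392 [23, 23, 23, 28, 26, 18, 29, 23, 23, 21, 23, 19, 60, 122, 187, 230, 231, 228, 230, 227, 224, 228, 232, 228, 188, 211, 211, 85, 25, 26, 21, 27]
394 [24, 25, 26, 28, 22, 28, 20, 24, 20, 24, 25, 25, 26, 134, 223, 230, 203, 204, 218, 227, 218, 213, 220, 220, 220, 198, 167, 98, 28, 26, 18, 25]
-70 40 [394.   206.55] [393.82 207.93]
-70 -40 [396.92 193.81] [396.75 195.17]
10 40 [371.3  202.89] [371.18 204.27]
-22 40 [380.34 204.34] [380.19 205.73]
10 -40 [375.08 190.4 ] [374.95 191.75]
-22 -40 [383.78 191.76] [383.63 193.11]
```

The ring stands on the bed (8 N contact). The ring and bed edges agree in the side view to within about 1 mm across the bed. Sliding towards the stop.

```bash
python3 -m crank '[[0,0,-0.5,0,0,0,-1],[-4,0,0,0,0,0,-1],[-5,0,0,0,0,0,-1],[-5,0,0,0,0,0,-1],[-5,0,0,0,0,0,-1],[-4,0,0,0,0,0,-1],[-3,0,0,0,0,0,-1],[0,0,0,0,0,0,-1],[0,0,0,0,0,0,-1],[0,0,0,0,0,0,-1]]'
python3 - <<'E'
from h import *
P=[];F=[]
for i in range(3):s=get_image("side");o=ctrl.get_obs();P.append(o['tool_pos']);F.append(o['contact_force'])
print(np.mean(P,0),np.mean(F,0));cv2.imwrite("pics/s12.png",s[:,:,::-1])
for v in(190,193,196,198,200):print(v,s[v,362:388].min(1))
E
```

```text
t: 21.7
tool_pos: [0.4713, -0.1372, 0.029]
tool_rot: [-0.171, 3.134, -0.001]
contact_force: [1.4, -0.1, -0.4]
opening: 0.0385
grip_force: 52.5
[ 0.47095076 -0.13716903  0.02898239] [ 1.92913472 -0.43712196  0.69087867]
190 [153 154 159 161 151 118 108 138 177 118  81  30  28  31  55  92  98  95
  96  80  48  24  25  24  24  23]
193 [230 229 227 197 144 134 147 224 211 107  85  38  33  29  65 108 100  96
  91 141 216 222 206 200 187 189]
196 [233 231 228 200 141 174 226 228 186 111 114 113 113 109 110 103  97  95
  93 163 230 230 230 231 229 230]
198 [232 231 230 226 208 227 232 231 228 196 156 124 112 109 107 103  99 109
 157 213 232 232 232 230 231 230]
200 [205 194 210 213 221 221 214 195 215 230 231 227 211 210 199 203 215 232
 234 232 234 232 233 234 232 232]
```

```bash
python3 -m crank '[[-1,0,0,0,0,0,-1],[-1,0,0,0,0,0,-1],[-1,0,0,0,0,0,-1],[-1,0,0,0,0,0,-1],[-1,0,0,0,0,0,-1],[-1,0,0,0,0,0,-1],[0,0,0,0,0,0,-1],[0,0,0,0,0,0,-1],[0,0,0,0,0,0,-1],[0,0,0,0,0,0,-1]]'
python3 -m crank '[[-1,0,0,0,0,0,-1],[-1,0,0,0,0,0,-1],[-1,0,0,0,0,0,-1],[-1,0,0,0,0,0,-1],[0,0,0,0,0,0,-1],[0,0,0,0,0,0,-1],[0,0,0,0,0,0,-1],[0,0,0,0,0,0,-1],[0,0,0,0,0,0,-1],[0,0,0,0,0,0,-1]]'
python3 - <<'E'
from h import *
P=[];F=[]
for i in range(3):s=get_image("side");o=ctrl.get_obs();P.append(o['tool_pos']);F.append(o['contact_force'])
print(np.mean(P,0),np.mean(F,0));cv2.imwrite("pics/s13.png",s[:,:,::-1])
for v in(190,193,196,198,200):print(v,s[v,362:388].min(1))
E
```

```text
t: 22.68
tool_pos: [0.4748, -0.1366, 0.029]
tool_rot: [0.172, -3.133, -0.0]
contact_force: [-5.6, -1.5, 7.8]
opening: 0.0383
grip_force: 53.2
t: 23.52
tool_pos: [0.4785, -0.1362, 0.029]
tool_rot: [0.172, -3.132, -0.0]
contact_force: [-7.8, -0.3, 9.4]
opening: 0.0382
grip_force: 53.3
[ 0.4784707  -0.13620518  0.02904463] [-7.19249628 -0.73751475  9.56095661]
190 [152 151 159 152 138 114  99 105  74  30  32  29  68 103  93  98  97  82
  62  53  34  25  20  23  25  25]
193 [230 230 227 195 147 140 100 102  72  57  47  41  74 107  90  97  92 139
 213 231 231 224 204 200 191 187]
196 [231 232 226 181 139 166 177 109 112 110 111 108 105 103  99  94  97 167
 230 230 229 229 229 228 229 229]
198 [233 231 229 228 218 232 227 199 180 142 120 106 106 101 113 136 173 222
 231 232 231 232 231 230 230 231]
200 [204 198 212 216 223 222 214 198 214 230 233 231 231 228 232 233 232 232
 231 233 232 232 233 231 233 231]
```

```bash
python3 -m crank '[[0,0,-0.8,0,0,0,-1],[0,0,0,0,0,0,-1],[0,0,0,0,0,0,-1],[-1,0,0,0,0,0,-1],[-1,0,0,0,0,0,-1],[-1,0,0,0,0,0,-1],[0,0,0,0,0,0,-1],[0,0,0,0,0,0,-1],[0,0,0,0,0,0,-1],[0,0,0,0,0,0,-1]]'
python3 - <<'E'
from h import *
P=[];F=[]
for i in range(3):s=get_image("side");o=ctrl.get_obs();P.append(o['tool_pos']);F.append(o['contact_force'])
print(np.mean(P,0),np.mean(F,0));cv2.imwrite("pics/s14.png",s[:,:,::-1])
for v in(175,177,180,182,184,186,190,193,196,198):print(v,s[v,350:380].max(1) if v<188 else s[v,362:380].min(1))
E
```

```text
t: 24.5
tool_pos: [0.4822, -0.1355, 0.029]
tool_rot: [0.172, -3.134, -0.001]
contact_force: [-5.7, -0.9, 1.6]
opening: 0.0385
grip_force: 52.7
[ 0.48214697 -0.13553132  0.0290507 ] [-5.77928638 -1.46655312  1.97461887]
175 [ 27  27  27  31  30  31  25  26  31  30  26  31  28  29  30  25  25  37
  51  79 120 144 128  65  44  31  33  40 116 168]
177 [27 27 31 24 25 28 26 26 30 31 26 26 24 26 26 26 31 30 34 48 74 76 70 40
 49 48 39 35 30 25]
180 [117 177 171 159 170 218 192 209 166 195 202 169  87  25  26  26  30  27
  30  35  52  53  40  29  31  30  32  32  33  28]
182 [175 176 159 170 226 229 226 197 127 206 209 151  89  46  35  29  58  77
  25  30  31  26  31  28  25  59 111 116  53  28]
184 [175 168 133 225 228 227 211 167 220 222 171  83  62  63  75  77  78  65
  33  40  55  61  55  38  28  54  98 136 152 105]
186 [175 166 127 170 195 207 187 190 233 220 134  59  46  31  31 139 222 179
  51  43  33  29  34  26  45  98 143 150 149  95]
190 [151 152 153 144 136 101 101  68  30  33  29  70 108  98  99  92  94 104]
193 [230 227 196 145 133 106 104  68  56  55  49  81 105  96  98  94 151 223]
196 [232 224 180 143 174 198 111 112 113 112 106 103  99  96  94 105 176 231]
198 [233 232 231 233 232 230 215 183 151 119 111 107 104 123 150 188 222 230]
```

```bash
python3 -m crank '[[-1,0,0,0,0,0,-1],[-1,0,0,0,0,0,-1],[-1,0,0,0,0,0,-1],[-1,0,0,0,0,0,-1],[0,0,0,0,0,0,-1],[0,0,0,0,0,0,-1],[0,0,0,0,0,0,-1],[0,0,0,0,0,0,-1],[0,0,0,0,0,0,-1],[0,0,0,0,0,0,-1]]'
python3 - <<'E'
from h import *
P=[];F=[]
for i in range(3):s=get_image("side");o=ctrl.get_obs();P.append(o['tool_pos']);F.append(o['contact_force'])
print(np.mean(P,0),np.mean(F,0));cv2.imwrite("pics/s15.png",s[:,:,::-1])
for v in(190,193,196,198):print(v,s[v,360:380].min(1))
a=cv2.resize(s[165:215,335:405,::-1],None,fx=8,fy=8,interpolation=2)
b=cv2.resize(cv2.imread("pics/s8.png")[170:195,340:380],None,fx=8,fy=8,interpolation=2)
cv2.imwrite("pics/s15c.png",np.vstack([a,np.pad(b[:180],((0,0),(0,a.shape[1]-b.shape[1]),(0,0)))]))
E
```

```text
t: 25.48
tool_pos: [0.4851, -0.1352, 0.0291]
tool_rot: [0.172, -3.131, -0.001]
contact_force: [-10.6, -1.6, 5.8]
opening: 0.0385
grip_force: 53.0
[ 0.48506001 -0.13520802  0.02906065] [-9.74423657 -1.90875667  5.47275987]
190 [ 47 104 152 153 157 133 104  99  75  25  28  28  66 109  97  96  92 104
 122 117]
193 [ 66 172 224 184 146 142 112 105  82  58  58  54  76 105  99 100  90 138
 214 231]
196 [171 231 227 191 155 179 201 132 109 112 114 110 104 100  96  91  96 165
 230 232]
198 [236 232 231 230 230 231 233 223 184 155 135 123 122 123 134 147 192 225
 231 230]
```

View pics/s15c.png

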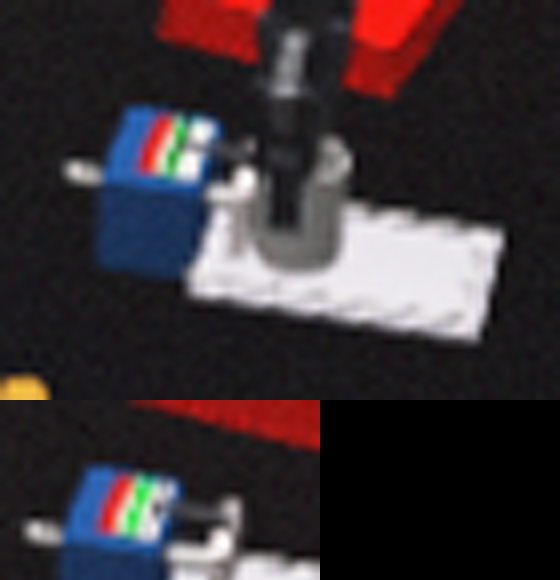

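The needle has left the rest end and stands at about (200,142) in the crop, at the edge of green (180,150) and far from red (155,145). I'll press a little more, easing the down-force.

```bash
python3 -m crank '[[0,0,-0.4,0,0,0,-1],[0,0,0,0,0,0,-1],[-1,0,0,0,0,0,-1],[-0.8,0,0,0,0,0,-1],[0,0,0,0,0,0,-1],[0,0,0,0,0,0,-1],[0,0,0,0,0,0,-1],[0,0,0,0,0,0,-1],[0,0,0,0,0,0,-1],[0,0,0,0,0,0,-1]]'
python3 - <<'E'
from h import *
P=[];F=[]
for i in range(3):s=get_image("side");o=ctrl.get_obs();P.append(o['tool_pos']);F.append(o['contact_force'])
print(np.mean(P,0),np.mean(F,0));cv2.imwrite("pics/s16.png",s[:,:,::-1])
o=np.array([.465,-.1378]);a=np.radians(6.4);u=np.array([np.cos(a),np.sin(a)])
q=o+u*.03;print('px/mm',(proj('side',(*(q+u*.01),.02))-proj('side',(*q,.02)))/10)
def edge(im,v):
    p=im[v,355:372].min(1).astype(float);i=6+np.argmax((p[6:-1]>170)&(p[7:]<=170)) if 0 else [k for k in range(3,16) if p[k]>=175>p[k+1]][0]
    return 355+i+(p[i]-175)/(p[i]-p[i+1])
for n in("s8","s12","s13","s14","s15","s16"):
    im=cv2.imread(f"pics/{n}.png");print(n,[round(edge(im,v),2) for v in(192,193,194,195)])
hs=[]
for n in("s8","s16"):
    im=cv2.imread(f"pics/{n}.png")
    for v in(180,181,182,183,184):print(n,v,im[v,350:364].tolist() if v==182 else im[v,350:366].min(1))
E
```

```text
t: 26.47
tool_pos: [0.4863, -0.135, 0.0291]
tool_rot: [0.172, -3.13, -0.001]
contact_force: [-10.7, -2.5, 5.2]
opening: 0.0383
grip_force: 53.0
[ 0.4863371  -0.13504451  0.02909469] [-10.59997675  -2.11936478   5.38271614]
px/mm [-0.27612299 -0.04345276]
s8 [np.float64(365.58), np.float64(365.44), np.float64(365.3), np.float64(365.48)]
s12 [np.float64(365.58), np.float64(365.42), np.float64(365.32), np.float64(365.48)]
s13 [np.float64(365.43), np.float64(365.42), np.float64(365.32), np.float64(365.18)]
s14 [np.float64(364.42), np.float64(364.41), np.float64(364.36), np.float64(364.12)]
s15 [np.float64(363.48), np.float64(363.24), np.float64(363.46), np.float64(363.44)]
s16 [np.float64(362.98), np.float64(363.05), np.float64(363.05), np.float64(362.84)]
s8 180 [ 37  45  44  79  60  44 107 110  76 135 127 122  36  27  25  26]
s8 181 [ 42  50  52  79  42  81 135  53 127 203 184 163  36  26  23  27]
s8 182 [[176, 98, 44], [175, 98, 44], [160, 94, 80], [97, 65, 170], [38, 43, 225], [123, 138, 229], [179, 226, 209], [89, 225, 76], [166, 226, 161], [177, 178, 184], [177, 168, 166], [150, 117, 95], [92, 66, 54], [45, 41, 41]]
s8 183 [ 46  43  85  44  83 157 148 131 207 106 114  75  66  66  62  58]
s8 184 [ 38  53  81  30 119 185  56 148 219 145 120  52  50  58  70  72]
s16 180 [ 36  44  39  78  60  43 104 112  73 158 181 118  28  27  24  28]
s16 181 [ 39  41  49  81  44  80 130  70 135 230 239 165  35  27  19  32]
s16 182 [[178, 100, 43], [175, 98, 44], [159, 90, 76], [95, 60, 168], [32, 38, 224], [121, 125, 229], [183, 188, 214], [79, 121, 70], [138, 178, 133], [202, 204, 206], [209, 204, 205], [149, 115, 94], [92, 65, 52], [45, 40, 41]]
s16 183 [ 43  43  85  39  79 158 152  88 152 152 114  78  70  62  63  90]
s16 184 [ 38  48  80  28 116 183  63 145 230 219 118  47  46  58  71  72]
```

The plate has moved in about 8–9 mm by two measures (image shift and TCP travel). The needle now darkens the green band's pixels (col 357, row 182). One hold call to confirm it is steady, then hand in.

```bash
python3 -m crank '[[0,0,0,0,0,0,-1],[0,0,0,0,0,0,-1],[0,0,0,0,0,0,-1],[0,0,0,0,0,0,-1],[0,0,0,0,0,0,-1],[0,0,0,0,0,0,-1],[0,0,0,0,0,0,-1],[0,0,0,0,0,0,-1],[0,0,0,0,0,0,-1],[0,0,0,0,0,0,-1]]'
python3 -c "
from h import *
s=get_image('side');print(s[182,355:361].tolist(), s[193,360:368].min(1))
print(ctrl.finish_job())"
```

```text
t: 27.45
tool_pos: [0.4863, -0.135, 0.0291]
tool_rot: [0.172, -3.13, -0.001]
contact_force: [-11.0, -3.0, 4.9]
opening: 0.0384
grip_force: 53.0
[[230, 130, 124], [211, 183, 178], [66, 113, 71], [134, 178, 139], [205, 200, 201], [205, 204, 210]] [ 71 173 225 182 142 126 105 100]
the job is handed in; nothing more can be done
None
```

Ring A slid fully down the gauge post, ring B went into the reject tray, and I handed the job in at about 27.5 s with A standing on the clamp bed, held centred (to about 1 mm) against the stop at roughly 8–9 mm, needle in the green; the judged result was not shown.

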